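# Unclamp the finished plate and rack it

### The job

Slide the vise's jaw fully open by its black grip, then lift the finished plate out of the vise and slide it, the same way up, into the empty slot of the plywood rack until it stands fully home. Lower it in rather than dropping it, let go, leave the jaw open, and leave the two plates already in the rack and the black ring where they are.

Things in the scene. Friction and masses are not known exactly. Their poses are not given: they have to be found in the camera images.
- vise: Grey plate vise fixed to the bench, 220 mm along its y, 130 mm along x; left or right of the robot, the rack on the other side. Origin: centre of its underside. Steel fixed jaw at y -105 to -56 mm, moving jaw on the +y side, both with tops at z 64 mm. The plate stands along x in a groove 12 mm wide centred at y -50 mm, its floor at z 20 mm, its edges at z 34 mm.
- jaw (a joint): slide of the 110 mm wide moving jaw along the vise's +y, in m: 0 = closed on the plate, 0.04 = fully open (stop). Takes about 5 N and stays where it is left. A stud on the jaw (24 mm wide, 8 mm long) sits in the plate's window, so the plate cannot be lifted until the jaw is slid back at least 10 mm.
- jaw_handle (a point): the upright round black grip on top of the moving jaw: diameter 26 mm, 46 mm high, from 64 to 110 mm above the bench; at x 0 of the vise and, when closed, 65 mm to the +y side of the plate's middle plane. The point is on its axis 90 mm above the bench; axes as the vise's; it moves with the jaw.
- plate: finished aluminium plate standing on edge in the vise: 120 mm long (x), 10 mm thick (y), 100 mm high (z), 0.2 to 0.4 kg. Origin: middle of its lower edge, at first 20 mm above the bench. It has a window 50 mm wide from z 18 to 46 mm; above that it is solid, to be gripped across its thickness. It stands up to 8 mm off the vise's middle along x.
- slot_free: the empty one of three like plywood holders side by side (60 mm apart in y) on the rack; any of the three. 150 (x) x 56 (y) x 50 mm high; origin: centre of its underside, 8 mm above the bench. Slot centred on it, open upwards, 126 mm (x) x 13 mm (y), floor at z 12 mm, straight up to z 42, then bevelled out to the top. The others hold like plates, tops 120 mm above the bench.
- plate_b: one of the two finished plates already in the rack, same shape as plate; origin under the middle of its lower edge
- plate_c: the other finished plate already in the rack, same shape as plate; origin under the middle of its lower edge
- ring: black plastic ring, outside diameter 90, 14 mm high, lying loose; origin at the centre of its underside
Not all that is in view belongs to the job. Leave any blue look-alike of the plate alone.

How it is judged:
By the outcome, as a careful person would: the job done as asked, in the order asked, and still so for the second after the job is handed in, with the robot touching nothing.
It also fails if it takes over 59 s, if anything falls off the work surface, if the arm or the gripper's body presses on something with over 40 N, if the wrist force passes 120 N, or if a joint passes its speed limit or range.

### The arm

A 6-joint arm with a two-finger parallel gripper is mounted at the origin on the work surface. World frame = base frame: x ahead of the robot, y to its left, z up, the work surface at z = 0. Lengths are in m, angles in rad, forces in N, time in s.
With the tool pointing down it reaches from about 0.35 to 0.775 m from the base axis. Payload 5.5 kg.
Tool frame: the origin (TCP) lies between the finger pads; the fingertips stand 19 mm ahead of it and the grasp point (between the pads) is the TCP; z points along the fingers, y is the line along which they close (so a half turn about z gives the same grasp; the last joint's range is limited). The gripper opens to 85 mm and grips with 20 to 120 N. Pads are 22 mm wide; open, the fingers measure 114 mm over their backs; the gripper's body (76 mm by 85 mm) begins 54 mm behind the grasp point. The pads swing forward as they close: fully open they stand 13 mm farther back than shut.
Start: joints at [1.185, 0.313, 0.046, 1.304, 0, 1.431], TCP at [0.14, 0.558, 0.25] pointing down, gripper open.
Joint ranges: [-2.76, 2.76], [-0.86, 1.69], [-1.03, 1.26], [-2.2, 2.34], [-1.47, 1.5], [-3.14, 3.14]. Speed limits (rad/s): [2.57, 2.57, 3.14, 3.14, 3.14, 3.14].

### API

Orientations are given as a unit quaternion [w, x, y, z].
In Python, from workcell import env gives the robot as it stands.
- The arm moves only by the shell command python3 -m pendant 'ROWS' [FORCE]. ROWS is JSON, a list of rows, each an object with "travel": the shift along the tool's x, y, z scaled (see below), a list of three; "rot": the turn, a rotation vector about the tool's x, y, z scaled (see below), a list of three; "fingers": the opening, from -1 (shut) to 1 (fully open). In form: [{"travel": [dx, dy, dz], "rot": [wx, wy, wz], "fingers": fingers}, ...]. A call has 1 to 10 rows; each row is the pose to reach, as a shift and turn from the pose commanded when the call began, along the tool's axes at that moment; what a row does not reach only later rows make up. The controller multiplies each number of a shift by 0.12 m and each number of a turn by 60 degrees. A row lasts 1/10 s, in which the tool goes at most 50 mm and 8.59 degrees, less where a joint would pass 70% of its speed; a pose out of reach is approached as far as the arm can. A call with a number of a shift or a turn outside -1 to 1 is refused whole. A call with a gripper value outside its range is refused whole. The fingers move at their own pace and stop on an object; FORCE is the grip in N (left out, the last holds). Time passes only in rows, so rows that repeat a pose let the fingers close. It gives the time, the measured TCP pose, the force, the opening and the grip force at its end, in the units of the state.
- env.get_state(): the state, without advancing time (a new reading comes with each control period).
- env.read_camera(name): name is "scene" or "top"; returns (picture, depth): 420x560x3 uint8, blue, green, red; 420x560 float32, m along the optical axis (not along the pixel's ray), 0 where there is no reading.
- env.camera_model(name): a dict with "fovy" (degrees; the focal length in pixels is half the picture's height over the tangent of half this angle, whatever the lens; pixels are square), "cx", "cy" (the principal point, pixels), "rvec" (rotation vector, rad) and "tvec" (3), from world to camera coordinates, as OpenCV has them. Camera axes: x right, y down, z forward; pixel columns grow to the right and rows downward; lengths in m; the calibration is good to about 2 mm. A picture is of the moment at which its call begins. camera_model takes no time and is no camera call.
- env.hand_in(): hands the job in; it is judged then, once.
Trained networks look in the newest picture that a camera, given by its name, has taken for a name from the list of things; names that differ only in an ending like _2 or _b are one class to them, and where a whole thing is asked for, a point or a joint stands for the part that bears it (a point fixed in the world has none). Each returns a list of dicts, best first, with "conf" (0 to 1); they miss things now and then, are a little off and sometimes report something else, mostly with a low value. They report only what shows in the picture. A call takes as long as a camera call. They do not tell look-alikes from the thing itself.
- env.outline_of(camera, target): "mask" (420x560 bool, what is visible of it) and "xy" ([column, row] in pixels, amid what is visible of it).
The state is a dict: "clock": time; "joint_pos": joint angles; "qvel": joint speeds; "tau": joint torques, N m; "tcp_pos": TCP position; "orientation": TCP orientation; "wrist_force": force on the tool from outside, world axes, zero at the start; "ft_torque": the same for the moment, N m; "finger_gap": finger opening in m; "grip_force": force on a finger pad.
Only numpy, scipy, OpenCV 4.12 (cv2) and the standard library are available. Lean on these libraries where they do the work, as an engineer would, in place of code of your own. Each camera call takes 0.05 s, during which the arm holds its last target. There are 200 camera calls.

## Working session

There is one attempt and no reset: what is moved stays moved. The work goes in short steps, Python scripts to look and compute and a shell command to move; the robot and the scene stay as the last step left them, time stands still between calls to the robot, and variables do not carry over. Pictures are saved under pics/ and viewed, at most 10 in all, crops included, and the job is handed in when it is done.

```bash
mkdir -p pics; cat > h.py <<'E'
import numpy as np, cv2
from workcell import env
def cam(name):
    m=env.camera_model(name); f=210/np.tan(np.radians(m["fovy"])/2)
    R=cv2.Rodrigues(np.array(m["rvec"],float))[0]; return m,f,R,np.array(m["tvec"],float)
def cloud(name,depth):
    m,f,R,t=cam(name); v,u=np.mgrid[:420,:560]
    P=np.stack([(u-m["cx"])/f*depth,(v-m["cy"])/f*depth,depth],-1)
    W=(P-t)@R; W[depth<=0]=np.nan; return W
E
python3 - <<'E'
from h import *
for n in("scene","top"):
    im,d=env.read_camera(n); cv2.imwrite(f"pics/{n}0.png",im); np.savez(f"{n}0.npz",im=im,d=d)
    W=cloud(n,d); print(n,env.camera_model(n))
    for k in("vise","jaw_handle","plate","slot_free","ring"):
        for o in env.outline_of(n,k):
            p=W[o["mask"]]; p=p[~np.isnan(p[:,0])]
            if len(p): print(k,round(o["conf"],2),np.round(o["xy"]),len(p),np.round(np.percentile(p,[2,50,98],axis=0),3).tolist())
s=env.get_state(); print(s["tcp_pos"],s["orientation"],s["clock"])
E
```

```text
scene {'fovy': 49.1327014161796, 'cx': 285.64696019313504, 'cy': 212.31428906580823, 'rvec': array([ 2.32729506,  1.08542019, -0.32855155]), 'tvec': array([-0.29155492, -0.31316445,  1.44252944])}
vise 0.69 [237. 261.] 4344 [[0.446, -0.33, 0.01], [0.533, -0.219, 0.057], [0.599, -0.108, 0.105]]
jaw_handle 0.7 [238. 249.] 1345 [[0.46, -0.248, 0.034], [0.519, -0.211, 0.064], [0.577, -0.113, 0.112]]
plate 0.94 [351. 164.] 795 [[0.467, 0.146, 0.052], [0.523, 0.164, 0.094], [0.579, 0.181, 0.122]]
plate 0.87 [134. 234.] 656 [[0.264, -0.406, 0.004], [0.323, -0.378, 0.068], [0.366, -0.345, 0.102]]
plate 0.77 [307. 212.] 609 [[0.519, -0.05, 0.003], [0.545, -0.001, 0.068], [0.566, 0.062, 0.103]]
plate 0.76 [185. 195.] 407 [[0.256, -0.249, 0.006], [0.317, -0.223, 0.079], [0.355, -0.186, 0.103]]
plate 0.7 [174. 340.] 658 [[0.563, -0.467, 0.001], [0.62, -0.442, 0.087], [0.671, -0.416, 0.103]]
plate 0.57 [377. 137.] 826 [[0.434, 0.261, 0.05], [0.491, 0.28, 0.094], [0.546, 0.3, 0.122]]
plate 0.56 [219. 261.] 707 [[0.476, -0.287, 0.049], [0.535, -0.267, 0.102], [0.587, -0.245, 0.122]]
slot_free 0.93 
[... 866 characters left out ...]
 0.124]]
plate 0.87 [426. 317.] 958 [[0.263, -0.399, 0.006], [0.311, -0.374, 0.074], [0.363, -0.346, 0.104]]
plate 0.72 [169. 229.] 709 [[0.465, 0.146, 0.038], [0.519, 0.164, 0.109], [0.575, 0.183, 0.124]]
plate 0.67 [449. 175.] 802 [[0.559, -0.462, 0.009], [0.612, -0.438, 0.076], [0.666, -0.415, 0.105]]
plate 0.63 [242. 219.] 539 [[0.512, -0.046, 0.002], [0.536, 0.008, 0.098], [0.56, 0.059, 0.105]]
slot_free 0.98 [146. 237.] 1971 [[0.431, 0.183, 0.019], [0.504, 0.225, 0.057], [0.577, 0.263, 0.063]]
ring 0.98 [272. 132.] 745 [[0.7, -0.075, 0.001], [0.739, -0.037, 0.015], [0.783, 0.007, 0.02]]
[0.13993756 0.55779464 0.25035834] [9.73901790e-06 1.22582483e-01 9.92458324e-01 1.04304089e-04] 0.6
```

View pics/scene0.png

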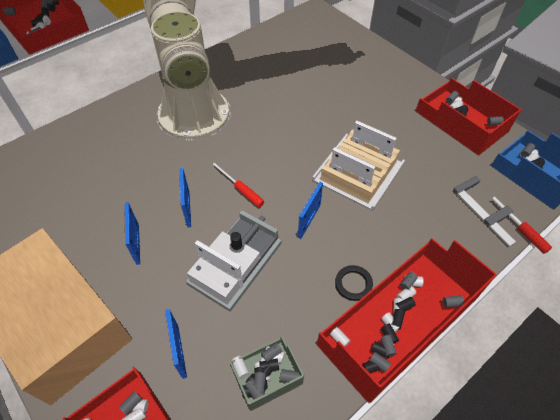

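View pics/top0.png

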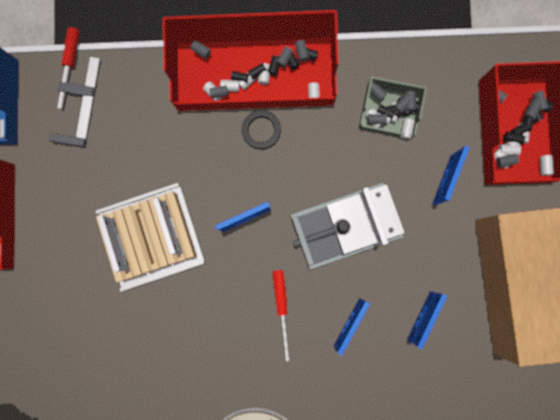

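The pictures show the vise on the right (top view, about (345,226)), with its black grip at (343,227) and the plate at (374,215). The rack is on the left, with plates at (117,243) and (168,227) and the free middle slot at about (146,237). Four blue decoys stand about, one of them between vise and rack at (243,217).

```bash
python3 - <<'E'
from h import *
def rect(p):
    r=cv2.minAreaRect((p[:,:2]*1000).astype(np.float32)); b=cv2.boxPoints(r)
    e=[b[1]-b[0],b[2]-b[1]]; e=max(e,key=np.linalg.norm); 
    if e[0]<0:e=-e
    q=p[:,:2]-p[:,:2].mean(0); w,V=np.linalg.eigh(q.T@q); a=V[:,1]*np.sign(V[0,1])
    return np.round(r[0],1),np.round(r[1],1),"yaw",round(np.degrees(np.arctan2(e[1],e[0])),1),"pca",round(np.degrees(np.arctan2(a[1],a[0])),1),"mean",np.round(p.mean(0),4),len(p)
for n in("scene","top"):
    z=np.load(n+"0.npz"); W=cloud(n,z["d"]); im=z["im"]
    def sel(c,rad,lo,hi):
        with np.errstate(invalid="ignore"): m=(np.hypot(W[...,0]-c[0],W[...,1]-c[1])<rad)&(W[...,2]>lo)&(W[...,2]<hi)
        m=cv2.morphologyEx(m.astype(np.uint8),cv2.MORPH_OPEN,np.ones((2,2)))>0
        return W[m]
    print(n)
    for k,c,r,lo,hi in[("plate",(.528,-.265),.068,.114,.13),("b",(.521,.164),.068,.114,.13),("c",(.488,.279),.068,.114,.13),
       ("handle",(.509,-.205),.03,.104,.118),("jawtop",(.52,-.22),.06,.06,.07),("fixjaw",(.53,-.3),.07,.06,.072),("mid holder",(.504,.222),.09,.052,.064),("rack/base",(.504,.222),.15,.004,.02),("ring",(.742,-.035),.07,.008,.025)]:
        p=sel(c,r,lo,hi); 
        if len(p)>4: print(k,*rect(p))
im=np.load("top0.npz")["im"]; cv2.imwrite("pics/crop.png",np.hstack([cv2.resize(im[180:295,90:210],None,fx=3.3,fy=3.3,interpolation=2),cv2.resize(im[170:285,285:405],None,fx=3.3,fy=3.3,interpolation=2)]))
m,f,R,t=cam("top")
E
```

```text
scene
plate [ 527.6 -256.2] [117.4  32.1] yaw 17.5 pca 17.9 mean [ 0.5337 -0.2662  0.1183] 258
b [513.4 184.6] [112.2  76.5] yaw 28.9 pca nan mean [nan nan nan] 189
c [467.2 325.6] [113.5 125.5] yaw -61.7 pca nan mean [nan nan nan] 181
handle [ 495.2 -191.6] [15.8 68.4] yaw -39.5 pca nan mean [nan nan nan] 89
jawtop [ 529.9 -236.5] [113.3  81.2] yaw 29.7 pca nan mean [nan nan nan] 841
fixjaw [ 532.7 -275.1] [113.6  92.2] yaw 17.6 pca nan mean [nan nan nan] 1077
mid holder [510.2 209.7] [153.9 137.2] yaw 28.0 pca nan mean [nan nan nan] 1043
rack/base [529.1 224.5] [186.2 286.8] yaw -62.4 pca nan mean [nan nan nan] 703
ring [752.2 -30.6] [96.6 99.8] yaw -2.6 pca nan mean [nan nan nan] 609
top
plate [ 530.2 -276.2] [130.3  31. ] yaw 18.6 pca 18.4 mean [ 0.5266 -0.2696  0.1132] 324
b [519.4 165.4] [116.8  17.5] yaw 11.9 pca nan mean [nan nan nan] 311
c [486.4 281.3] [118.1  27.7] yaw 7.7 pca nan mean [nan nan nan] 341
handle [ 512.6 -209.1] [25.5 22.7] yaw 57.5 pca nan mean [nan nan nan] 120
jawtop [ 518.9 -225.2] [107.   69.9] yaw 22.7 pca nan mean [nan nan nan] 1527
fixjaw [nan nan] [0. 0.] yaw nan pca nan mean [nan nan nan] 1499
mid holder [508.7 212.4] [146.  147.1] yaw -70.3 pca nan mean [nan nan nan] 2644
rack/base [nan nan] [0. 0.] yaw nan pca nan mean [nan nan nan] 1188
ring [nan nan] [0. 0.] yaw nan pca nan mean [nan nan nan] 752
```

View pics/crop.png

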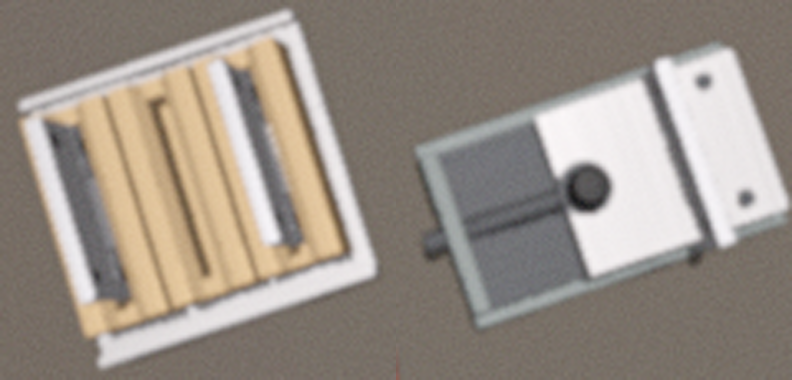

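Left crop: the rack, with plate tops white at (217,150) and (62,210) and the free groove running (160,105) to (208,275). Right crop: the vise, with the grip top at (588,187) and the plate top strip from (663,60) to (728,244). The jaw opens to the left. I back-project these picks at their known heights.

```bash
cat >> h.py <<'E'
def proj(name,uv,z):
    m,f,R,t=cam(name); uv=np.atleast_2d(uv).astype(float)
    d=np.c_[(uv[:,0]-m["cx"])/f,(uv[:,1]-m["cy"])/f,np.ones(len(uv))]@R; c=-R.T@t
    return (c+d*((z-c[2])/d[:,2])[:,None])
E
python3 - <<'E'
from h import *
def A(p): p=np.array(p,float); return (p+.5)/3.3-.5+[90,180]
def B(p): p=np.array(p,float); return (p+.5-[396,0])/3.3-.5+[285,170]
def rep(k,uv,z):
    P=proj("top",uv,z)[:,:2]; c=P.mean(0); a=(P[0]+P[1]-P[2]-P[3])/2; w=(np.linalg.norm(P[0]-P[1])+np.linalg.norm(P[2]-P[3]))/2
    print(k,"c",np.round(c*1000,1),"len",round(1000*np.linalg.norm(a),1),"w",round(1000*w,1),"yaw",round(np.degrees(np.arctan2(a[1],a[0])),2))
rep("plate",B([(655,62),(672,58),(720,248),(737,240)]),.12)
rep("b",A([(208,62),(225,60),(266,245),(281,241)]),.12)
rep("c",A([(26,120),(45,118),(80,303),(97,298)]),.12)
rep("slot top",A([(147,98),(168,94),(200,280),(214,276)]),.058)
print("handle",proj("top",B([(588,187)]),.11))
# sub-pixel: brightness-based fit of plate tops in both cameras using depth mask
for n in("top","scene"):
    z=np.load(n+"0.npz"); g=cv2.cvtColor(z["im"],6).astype(float); 
    v,u=np.mgrid[:420,:560]; P=proj(n,np.c_[u.ravel(),v.ravel()],.12).reshape(420,560,3)
    P2=proj(n,np.c_[u.ravel(),v.ravel()],.058).reshape(420,560,3)
    # rectified views, 0.5 mm/px, yaw-aligned along 17.5 deg
    m,f,R,t=cam(n); a=np.radians(17.5); ex=np.array([np.cos(a),np.sin(a)]); ey=np.array([-ex[1],ex[0]])
    tiles=[]
    for c,h in(((.527,-.265),.12),((.52,.165),.12),((.487,.28),.12),((.504,.222),.058)):
        s,q=np.meshgrid(np.arange(75,-75.1,-.5),np.arange(30,-30.1,-.5),indexing="ij")
        X=np.array(c)+s[...,None]/1000*ex+q[...,None]/1000*ey
        X=np.concatenate([X,np.full(X.shape[:2]+(1,),h)],-1)@R.T+t
        px=np.float32(X[...,0]/X[...,2]*f+m["cx"]); py=np.float32(X[...,1]/X[...,2]*f+m["cy"])
        tl=cv2.remap(z["im"],px,py,2); tl[150:151,::6]=(0,0,255); tl[::6,60]=(0,0,255); tl[[30,270],::4]=(0,255,0); tl[::4,[50,70]]=(0,255,0); tiles.append(tl)
    cv2.imwrite(f"pics/rect_{n}.png",np.hstack(tiles)); 
cv2.imwrite("pics/rect.png",cv2.resize(np.vstack([cv2.imread("pics/rect_top.png"),cv2.imread("pics/rect_scene.png")]),None,fx=1,fy=1)[:600])
E
```

```text
plate c [ 527.6 -268.2] len 120.2 w 11.2 yaw 16.99
b c [519.7 165.5] len 119.7 w 10.2 yaw 16.76
c c [487.  280.7] len 118.7 w 11.5 yaw 16.18
slot top c [502.  222.7] len 125.2 w 11.9 yaw 14.79
handle [[ 0.50818816 -0.20216209  0.11      ]]
```

View pics/rect.png

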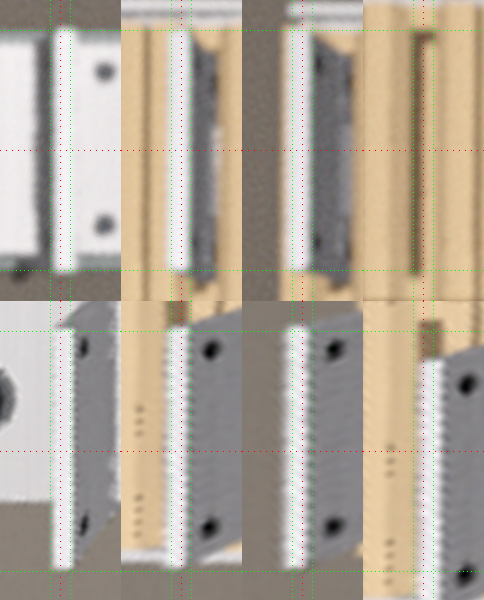

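```bash
python3 -m pendant '[{"travel":[-1,-1,0],"rot":[0,0,0.977],"fingers":1},{"travel":[-1,-1,0],"rot":[0,0,0.977],"fingers":1},{"travel":[-1,-1,0],"rot":[0,0,0.977],"fingers":1},{"travel":[-1,-1,0],"rot":[0,0,0.977],"fingers":1},{"travel":[-1,-1,0],"rot":[0,0,0.977],"fingers":1},{"travel":[-1,-1,0],"rot":[0,0,0.977],"fingers":1},{"travel":[-1,-1,0],"rot":[0,0,0.977],"fingers":1},{"travel":[-1,-1,0],"rot":[0,0,0.977],"fingers":1}]'
python3 -m pendant '[{"travel":[-0.4,0.3,0],"rot":[0,0,0],"fingers":1},{"travel":[-0.7,0.6,0],"rot":[0,0,0],"fingers":1},{"travel":[-1,0.7,0],"rot":[0,0,0],"fingers":1},{"travel":[-1,0.7,0],"rot":[0,0,0],"fingers":1}]'
python3 -m pendant '[{"travel":[-0.4,0,0],"rot":[0,0,0],"fingers":1},{"travel":[-0.8,0,0],"rot":[0,0,0],"fingers":1},{"travel":[-1,0,0],"rot":[0,0,0],"fingers":1}]'
python3 -m pendant '[{"travel":[-0.4,0,0],"rot":[0,0,0],"fingers":1},{"travel":[-0.8,0,0],"rot":[0,0,0],"fingers":1},{"travel":[-1,0,0],"rot":[0,0,0],"fingers":1}]'
python3 -m pendant '[{"travel":[-0.4,0,0],"rot":[0,0,0],"fingers":1},{"travel":[-0.8,0,0],"rot":[0,0,0],"fingers":1},{"travel":[-1,0,0],"rot":[0,0,0],"fingers":1},{"travel":[-1,0,0],"rot":[0,0,0],"fingers":1}]'
```

```text
clock: 1.4
tcp_pos: [0.2273, 0.4121, 0.2505]
orientation: [-0.0, 0.593, 0.805, 0.0]
wrist_force: [0.1, -0.7, 0.4]
finger_gap: 0.0853
grip_force: 0.0
clock: 1.8
tcp_pos: [0.3466, 0.3194, 0.2502]
orientation: [0.001, 0.594, 0.804, 0.0]
wrist_force: [-2.0, -0.2, 0.4]
finger_gap: 0.0853
grip_force: 0.0
clock: 2.1
tcp_pos: [0.3788, 0.2061, 0.2503]
orientation: [0.0, 0.592, 0.806, -0.0]
wrist_force: [0.2, -0.0, -0.4]
finger_gap: 0.0849
grip_force: 0.0
clock: 2.4
tcp_pos: [0.4149, 0.0913, 0.2505]
orientation: [0.0, 0.592, 0.806, 0.0]
wrist_force: [0.4, 0.0, -0.3]
finger_gap: 0.0856
grip_force: 0.0
clock: 2.8
tcp_pos: [0.451, -0.0234, 0.2502]
orientation: [0.0, 0.593, 0.805, 0.0]
wrist_force: [-0.4, 1.2, -0.2]
finger_gap: 0.0855
grip_force: 0.0
```

```bash
python3 -m pendant '[{"travel":[-0.4,0,0],"rot":[0,0,0],"fingers":1},{"travel":[-0.8,0,0],"rot":[0,0,0],"fingers":1},{"travel":[-1,0,0],"rot":[0,0,0],"fingers":1}]'
python3 -m pendant '[{"travel":[-0.4,0,0],"rot":[0,0,0],"fingers":1},{"travel":[-0.57,0,0],"rot":[0,0,0],"fingers":1},{"travel":[-0.57,0,0.3],"rot":[0,0,0],"fingers":1},{"travel":[-0.57,0,0.3],"rot":[0,0,0],"fingers":1}]'
python3 - <<'E'
from h import *
im,d=env.read_camera("top"); cv2.imwrite("pics/over.png",cv2.resize(im[130:300,250:450],None,fx=3,fy=3))
E
```

```text
clock: 3.1
tcp_pos: [0.4867, -0.1371, 0.2503]
orientation: [0.0, 0.592, 0.806, 0.0]
wrist_force: [0.2, 0.7, 0.5]
finger_gap: 0.0854
grip_force: 0.0
clock: 3.5
tcp_pos: [0.5039, -0.1989, 0.2102]
orientation: [-0.004, 0.592, 0.806, -0.0]
wrist_force: [-1.0, 0.1, -0.1]
finger_gap: 0.0855
grip_force: 0.0
```

View pics/over.png

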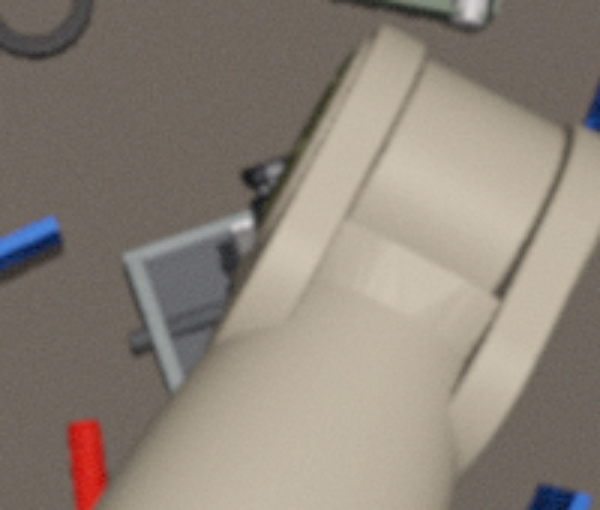

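The arm hides the grip in this view, but the TCP agrees with the measured spot, so I lower and grip.

```bash
python3 -m pendant '[{"travel":[0,0,0.2],"rot":[0,0,0],"fingers":1},{"travel":[0,0,0.4],"rot":[0,0,0],"fingers":1},{"travel":[0,0,0.6],"rot":[0,0,0],"fingers":1},{"travel":[0,0,0.8],"rot":[0,0,0],"fingers":1},{"travel":[0,0,0.97],"rot":[0,0,0],"fingers":1},{"travel":[0,0,0.97],"rot":[0,0,0],"fingers":1}]'
python3 -m pendant '[{"travel":[0,0,0],"rot":[0,0,0],"fingers":-1},{"travel":[0,0,0],"rot":[0,0,0],"fingers":-1},{"travel":[0,0,0],"rot":[0,0,0],"fingers":-1},{"travel":[0,0,0],"rot":[0,0,0],"fingers":-1},{"travel":[0,0,0],"rot":[0,0,0],"fingers":-1},{"travel":[0,0,0],"rot":[0,0,0],"fingers":-1},{"travel":[0,0,0],"rot":[0,0,0],"fingers":-1},{"travel":[0,0,0],"rot":[0,0,0],"fingers":-1}]' 60
```

```text
clock: 4.15
tcp_pos: [0.505, -0.1989, 0.0969]
orientation: [-0.002, 0.592, 0.806, -0.0]
wrist_force: [-0.4, -0.2, 0.4]
finger_gap: 0.0854
grip_force: 0.0
clock: 4.95
tcp_pos: [0.5084, -0.2009, 0.0996]
orientation: [0.002, 0.592, 0.806, 0.002]
wrist_force: [3.6, 3.1, 2.9]
finger_gap: 0.0246
grip_force: 58.7
```

```bash
python3 -m pendant '[{"travel":[0.04,0,0],"rot":[0,0,0],"fingers":-1},{"travel":[0.08,0,0],"rot":[0,0,0],"fingers":-1},{"travel":[0.12,0,0],"rot":[0,0,0],"fingers":-1},{"travel":[0.16,0,0],"rot":[0,0,0],"fingers":-1},{"travel":[0.2,0,0],"rot":[0,0,0],"fingers":-1},{"travel":[0.24,0,0],"rot":[0,0,0],"fingers":-1},{"travel":[0.28,0,0],"rot":[0,0,0],"fingers":-1},{"travel":[0.32,0,0],"rot":[0,0,0],"fingers":-1},{"travel":[0.34,0,0],"rot":[0,0,0],"fingers":-1},{"travel":[0.34,0,0],"rot":[0,0,0],"fingers":-1}]'
```

```text
clock: 5.95
tcp_pos: [0.4966, -0.1635, 0.0996]
orientation: [0.003, 0.593, 0.805, 0.001]
wrist_force: [4.8, -1.8, 0.9]
finger_gap: 0.0244
grip_force: 59.1
```

```bash
python3 -m pendant '[{"travel":[0.02,0,0],"rot":[0,0,0],"fingers":-1},{"travel":[0.04,0,0],"rot":[0,0,0],"fingers":-1},{"travel":[0.05,0,0],"rot":[0,0,0],"fingers":-1},{"travel":[0.05,0,0],"rot":[0,0,0],"fingers":-1}]'
```

```text
clock: 6.35
tcp_pos: [0.4964, -0.1624, 0.0996]
orientation: [0.007, 0.594, 0.805, -0.003]
wrist_force: [7.4, -18.0, -8.2]
finger_gap: 0.0245
grip_force: 59.5
```

The jaw has reached its stop: it moved about 40 mm and the force rose to 18 N. I'll relax, release and lift.

```bash
python3 -m pendant '[{"travel":[-0.04,0,0],"rot":[0,0,0],"fingers":-1},{"travel":[-0.04,0,0],"rot":[0,0,0],"fingers":1},{"travel":[-0.04,0,0],"rot":[0,0,0],"fingers":1},{"travel":[-0.04,0,0],"rot":[0,0,0],"fingers":1},{"travel":[-0.04,0,0],"rot":[0,0,0],"fingers":1},{"travel":[-0.04,0,0],"rot":[0,0,0],"fingers":1},{"travel":[-0.04,0,0],"rot":[0,0,0],"fingers":1}]'
python3 -m pendant '[{"travel":[0,0,-0.3],"rot":[0,0,0],"fingers":1},{"travel":[0,0,-0.6],"rot":[0,0,0],"fingers":1},{"travel":[0,0,-1],"rot":[0,0,0],"fingers":1},{"travel":[0,0,-1],"rot":[0,0,0],"fingers":1}]'
python3 -m pendant '[{"travel":[0.4,-0.3,-0.3],"rot":[0,0,0],"fingers":1},{"travel":[0.8,-0.6,-0.3],"rot":[0,0,0],"fingers":1},{"travel":[1,-1,-0.3],"rot":[0,0,0],"fingers":1},{"travel":[1,-1,-0.3],"rot":[0,0,0],"fingers":1}]'
python3 - <<'E'
from h import *
im,d=env.read_camera("top")
m,f,R,t=cam("top"); a=np.radians(17.3); ex=np.array([np.cos(a),np.sin(a)]); ey=np.array([-ex[1],ex[0]])
ts=[]
for c,h in(((.528,-.2673),.12),((.508,-.203),.11)):
    s,q=np.meshgrid(np.arange(80,-80.1,-.5),np.arange(70,-70.1,-.5),indexing="ij")
    X=np.array(c)+s[...,None]/1000*ex+q[...,None]/1000*ey
    X=np.concatenate([X,np.full(X.shape[:2]+(1,),h)],-1)@R.T+t
    tl=cv2.remap(im,np.float32(X[...,0]/X[...,2]*f+m["cx"]),np.float32(X[...,1]/X[...,2]*f+m["cy"]),2)
    tl[160,::6]=tl[::6,140]=(0,0,255); tl[[40,280],::4]=(0,255,0); tl[::4,[130,150]]=(0,255,0); ts.append(tl)
cv2.imwrite("pics/open.png",np.hstack(ts))
E
```

```text
clock: 7.05
tcp_pos: [0.4935, -0.1608, 0.0978]
orientation: [-0.0, 0.593, 0.805, 0.0]
wrist_force: [1.1, 0.3, -0.1]
finger_gap: 0.0853
grip_force: 0.0
clock: 7.45
tcp_pos: [0.4967, -0.1624, 0.2244]
orientation: [0.005, 0.593, 0.805, 0.001]
wrist_force: [0.3, -0.8, 0.1]
finger_gap: 0.0853
grip_force: 0.0
clock: 7.85
tcp_pos: [0.3403, -0.0804, 0.2536]
orientation: [-0.001, 0.592, 0.806, -0.0]
wrist_force: [0.1, 0.1, -0.0]
finger_gap: 0.0853
grip_force: 0.0
```

View pics/open.png

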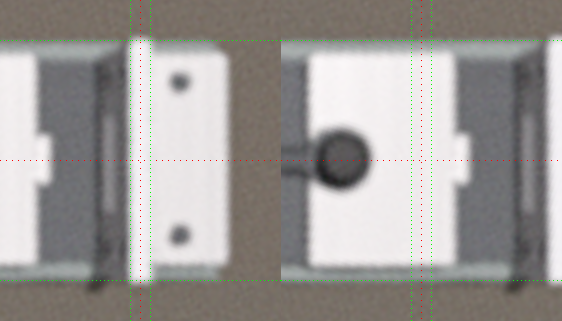

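The plate centre is confirmed at (140,160) of its tile, and the grip has moved 40 mm, so the jaw is fully open. Next I turn the tool and go over the plate.

```bash
python3 -m pendant '[{"travel":[-0.4,0.2,0],"rot":[0,0,-0.75],"fingers":0},{"travel":[-0.8,0.4,0],"rot":[0,0,-0.75],"fingers":0},{"travel":[-1,0.5,0],"rot":[0,0,-0.75],"fingers":0},{"travel":[-1,0.5,0],"rot":[0,0,-0.75],"fingers":0},{"travel":[-1,0.5,0],"rot":[0,0,-0.75],"fingers":0},{"travel":[-1,0.5,0],"rot":[0,0,-0.75],"fingers":0}]'
python3 -m pendant '[{"travel":[0,0,0],"rot":[0,0,-0.75],"fingers":0},{"travel":[0,0,0],"rot":[0,0,-0.75],"fingers":0},{"travel":[0,0,0],"rot":[0,0,-0.75],"fingers":0},{"travel":[0,0,0],"rot":[0,0,-0.75],"fingers":0},{"travel":[0,0,0],"rot":[0,0,-0.75],"fingers":0},{"travel":[0,0,0],"rot":[0,0,-0.75],"fingers":0},{"travel":[0,0,0],"rot":[0,0,-0.75],"fingers":0}]'
cat >> h.py <<'E'
def to(x,y,z,yaw=107.3):
    s=env.get_state(); from scipy.spatial.transform import Rotation as Ro
    q=s["orientation"]; r=Ro.from_quat([*q[1:],q[0]]); a=np.radians(yaw)
    T=Ro.from_matrix(np.array([[-np.sin(a),np.cos(a),0],[np.cos(a),np.sin(a),0],[0,0,-1]]).T.T)
    print("travel",np.round(r.inv().apply(np.array([x,y,z])-s["tcp_pos"])/.12,3),"rot",np.round(np.degrees((r.inv()*T).as_rotvec())/60,4),"F",np.round(s["wrist_force"],1),np.round(s["tcp_pos"],4))
E
python3 -c "
from h import *; to(.528,-.2673,.2)"
```

```text
clock: 8.5
tcp_pos: [0.4365, -0.1792, 0.2531]
orientation: [-0.0, 0.238, 0.971, 0.0]
wrist_force: [-0.5, -0.0, 0.9]
finger_gap: 0.0426
grip_force: 0.0
clock: 9.2
tcp_pos: [0.4364, -0.1788, 0.2535]
orientation: [-0.0, -0.15, 0.989, 0.0]
wrist_force: [0.2, -0.9, -0.1]
finger_gap: 0.0428
grip_force: 0.0
travel [-0.51  -0.931  0.445] rot [ 0.0002 -0.0001 -0.0001] F [ 0.2 -0.9 -0.1] [ 0.4364 -0.1788  0.2535]
```

```bash
python3 -m pendant '[{"travel":[-0.25,-0.45,0],"rot":[0,0,0],"fingers":0},{"travel":[-0.51,-0.93,0],"rot":[0,0,0],"fingers":0},{"travel":[-0.51,-0.93,0.2],"rot":[0,0,0],"fingers":0},{"travel":[-0.51,-0.93,0.44],"rot":[0,0,0],"fingers":0},{"travel":[-0.51,-0.93,0.44],"rot":[0,0,0],"fingers":0},{"travel":[-0.51,-0.93,0.44],"rot":[0,0,0],"fingers":0}]'
python3 -c "
from h import *; to(.528,-.2673,.097)"
```

```text
clock: 9.8
tcp_pos: [0.5273, -0.2666, 0.2006]
orientation: [-0.001, -0.15, 0.989, 0.001]
wrist_force: [-0.2, 0.3, 0.5]
finger_gap: 0.0425
grip_force: 0.0
travel [-0.005 -0.009  0.864] rot [ 0.0019 -0.0013 -0.0006] F [-0.2  0.3  0.5] [ 0.5273 -0.2666  0.2006]
```

```bash
python3 -m pendant '[{"travel":[0,0,0.2],"rot":[0,0,0],"fingers":0},{"travel":[0,0,0.4],"rot":[0,0,0],"fingers":0},{"travel":[0,0,0.6],"rot":[0,0,0],"fingers":0},{"travel":[0,0,0.75],"rot":[0,0,0],"fingers":0},{"travel":[0,0,0.86],"rot":[0,0,0],"fingers":0},{"travel":[0,0,0.86],"rot":[0,0,0],"fingers":0}]'
python3 -m pendant '[{"travel":[0,0,0],"rot":[0,0,0],"fingers":-1},{"travel":[0,0,0],"rot":[0,0,0],"fingers":-1},{"travel":[0,0,0],"rot":[0,0,0],"fingers":-1},{"travel":[0,0,0],"rot":[0,0,0],"fingers":-1},{"travel":[0,0,0],"rot":[0,0,0],"fingers":-1},{"travel":[0,0,0],"rot":[0,0,0],"fingers":-1},{"travel":[0,0,0],"rot":[0,0,0],"fingers":-1}]' 60
python3 -c "
from h import *; to(.528,-.2673,.097)"
```

```text
clock: 10.4
tcp_pos: [0.5274, -0.2665, 0.0977]
orientation: [-0.0, -0.15, 0.989, 0.0]
wrist_force: [-0.4, -0.3, 0.2]
finger_gap: 0.0427
grip_force: 0.0
clock: 11.1
tcp_pos: [0.5286, -0.2672, 0.0995]
orientation: [0.001, -0.151, 0.989, -0.0]
wrist_force: [-1.0, 2.5, 6.8]
finger_gap: 0.0091
grip_force: 59.1
travel [0.005 0.001 0.021] rot [-0.0011  0.0017  0.0002] F [-1.   2.5  6.8] [ 0.5286 -0.2672  0.0995]
```

```bash
python3 -m pendant '[{"travel":[0,0,-0.06],"rot":[0,0,0],"fingers":-1},{"travel":[0,0,-0.12],"rot":[0,0,0],"fingers":-1},{"travel":[0,0,-0.2],"rot":[0,0,0],"fingers":-1},{"travel":[0,0,-0.35],"rot":[0,0,0],"fingers":-1},{"travel":[0,0,-0.5],"rot":[0,0,0],"fingers":-1},{"travel":[0,0,-0.7],"rot":[0,0,0],"fingers":-1},{"travel":[0,0,-0.85],"rot":[0,0,0],"fingers":-1},{"travel":[0,0,-1],"rot":[0,0,0],"fingers":-1},{"travel":[0,0,-1],"rot":[0,0,0],"fingers":-1}]'
python3 -m pendant '[{"travel":[0,0,-0.2],"rot":[0,0,0],"fingers":-1},{"travel":[0,0,-0.3],"rot":[0,0,0],"fingers":-1},{"travel":[0,0,-0.3],"rot":[0,0,0],"fingers":-1}]'
python3 -c "
from h import *; to(.5032,.2225,.26)"
```

```text
clock: 12.0
tcp_pos: [0.5292, -0.2681, 0.2212]
orientation: [0.002, -0.15, 0.989, -0.002]
wrist_force: [0.8, -0.2, -3.8]
finger_gap: 0.0094
grip_force: 58.6
clock: 12.3
tcp_pos: [0.5287, -0.2678, 0.2554]
orientation: [0.001, -0.15, 0.989, -0.001]
wrist_force: [-0.4, -0.0, -4.4]
finger_gap: 0.0094
grip_force: 59.1
travel [-1.011  3.964 -0.047] rot [-0.0025  0.002  -0.0001] F [-0.4 -0.  -4.4] [ 0.5287 -0.2678  0.2554]
```

```bash
for i in 1; do :; done
python3 -m pendant '[{"travel":[-0.1,0.2,0],"rot":[0,0,0],"fingers":-1},{"travel":[-0.2,0.5,0],"rot":[0,0,0],"fingers":-1},{"travel":[-0.25,0.8,0],"rot":[0,0,0],"fingers":-1},{"travel":[-0.25,1,0],"rot":[0,0,0],"fingers":-1}]'
python3 -m pendant '[{"travel":[-0.1,0.3,0],"rot":[0,0,0],"fingers":-1},{"travel":[-0.2,0.6,0],"rot":[0,0,0],"fingers":-1},{"travel":[-0.25,0.9,0],"rot":[0,0,0],"fingers":-1},{"travel":[-0.25,1,0],"rot":[0,0,0],"fingers":-1}]'
python3 -m pendant '[{"travel":[-0.1,0.3,0],"rot":[0,0,0],"fingers":-1},{"travel":[-0.2,0.6,0],"rot":[0,0,0],"fingers":-1},{"travel":[-0.25,0.9,0],"rot":[0,0,0],"fingers":-1},{"travel":[-0.25,1,0],"rot":[0,0,0],"fingers":-1}]'
python3 -m pendant '[{"travel":[-0.1,0.3,0],"rot":[0,0,0],"fingers":-1},{"travel":[-0.2,0.6,0],"rot":[0,0,0],"fingers":-1},{"travel":[-0.25,0.85,0],"rot":[0,0,0],"fingers":-1},{"travel":[-0.25,0.96,0],"rot":[0,0,0],"fingers":-1},{"travel":[-0.25,0.96,0],"rot":[0,0,0],"fingers":-1},{"travel":[-0.25,0.96,0],"rot":[0,0,0],"fingers":-1}]'
python3 - <<'E'
from h import *
to(.5032,.2225,.16)
im,d=env.read_camera("scene"); im2,d2=env.read_camera("top"); cv2.imwrite("pics/carry.png",np.hstack([cv2.resize(im[80:230,280:430],None,fx=2.6,fy=2.6),cv2.resize(im2[150:300,80:230],None,fx=2.6,fy=2.6)]))
E
```

```text
clock: 12.7
tcp_pos: [0.5202, -0.1413, 0.2523]
orientation: [-0.001, -0.151, 0.989, 0.001]
wrist_force: [0.2, 0.6, -3.2]
finger_gap: 0.0095
grip_force: 59.4
clock: 13.1
tcp_pos: [0.5126, -0.017, 0.2527]
orientation: [-0.001, -0.152, 0.988, 0.001]
wrist_force: [-0.4, -0.3, -4.2]
finger_gap: 0.0091
grip_force: 59.6
clock: 13.5
tcp_pos: [0.506, 0.1058, 0.2529]
orientation: [-0.001, -0.152, 0.988, 0.001]
wrist_force: [-0.0, -0.6, -3.0]
finger_gap: 0.0093
grip_force: 60.1
clock: 14.1
tcp_pos: [0.5011, 0.2214, 0.2534]
orientation: [-0.0, -0.15, 0.989, -0.0]
wrist_force: [-1.2, -0.8, -3.8]
finger_gap: 0.0092
grip_force: 60.1
travel [-0.021  0.004  0.778] rot [-0.0008 -0.0009 -0.0002] F [-1.2 -0.8 -3.8] [0.5011 0.2214 0.2534]
```

View pics/carry.png

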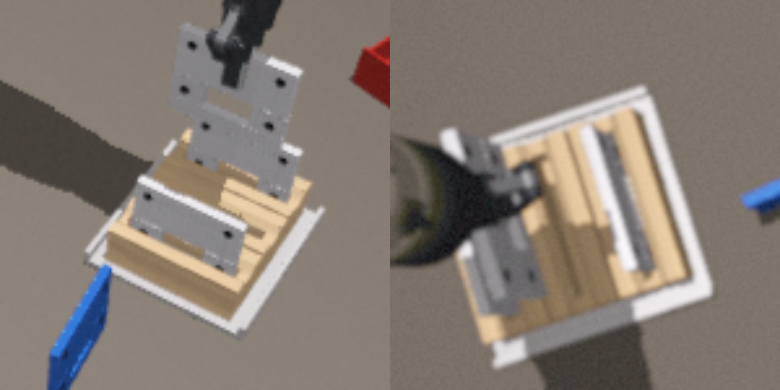

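The plate hangs upright over the middle slot, same way up, with both neighbours clear. I lower it to just above the slot and check alignment.

```bash
python3 -m pendant '[{"travel":[-0.02,0,0.15],"rot":[0,0,0],"fingers":-1},{"travel":[-0.02,0,0.3],"rot":[0,0,0],"fingers":-1},{"travel":[-0.02,0,0.45],"rot":[0,0,0],"fingers":-1},{"travel":[-0.02,0,0.6],"rot":[0,0,0],"fingers":-1},{"travel":[-0.02,0,0.72],"rot":[0,0,0],"fingers":-1},{"travel":[-0.02,0,0.8],"rot":[0,0,0],"fingers":-1},{"travel":[-0.02,0,0.8],"rot":[0,0,0],"fingers":-1},{"travel":[-0.02,0,0.8],"rot":[0,0,0],"fingers":-1}]'
python3 - <<'E'
from h import *
to(.5034,.2225,.16); h0=env.get_state()["tcp_pos"][2]-.0795+.1
a=np.radians(17.3); ex=np.array([np.cos(a),np.sin(a)]); ey=np.array([-ex[1],ex[0]]); rows=[]
for n in("top","scene"):
    im,d=env.read_camera(n); m,f,R,t=cam(n); ts=[]
    for c,h in(((.5034,.2225),h0),((.52,.165),.12),((.4867,.281),.12),((.5034,.2225),.058)):
        s,q=np.meshgrid(np.arange(75,-72,-.5),np.arange(35,-35.1,-.5),indexing="ij")
        X=np.array(c)+s[...,None]/1000*ex+q[...,None]/1000*ey
        X=np.concatenate([X,np.full(X.shape[:2]+(1,),h)],-1)@R.T+t
        tl=cv2.remap(im,np.float32(X[...,0]/X[...,2]*f+m["cx"]),np.float32(X[...,1]/X[...,2]*f+m["cy"]),2)
        tl[150,::6]=tl[::6,70]=(0,0,255); tl[[30,270],::4]=(0,255,0); tl[::4,[60,80]]=(0,255,0); ts.append(tl)
    rows.append(np.hstack(ts))
cv2.imwrite("pics/align.png",np.vstack(rows))
E
```

```text
clock: 15.0
tcp_pos: [0.5038, 0.2225, 0.1583]
orientation: [0.0, -0.15, 0.989, 0.0]
wrist_force: [0.5, 0.4, -3.1]
finger_gap: 0.0095
grip_force: 60.0
travel [ 0.003  0.001 -0.014] rot [-0.      0.0004 -0.001 ] F [ 0.5  0.4 -3.1] [0.5038 0.2225 0.1583]
```

View pics/align.png

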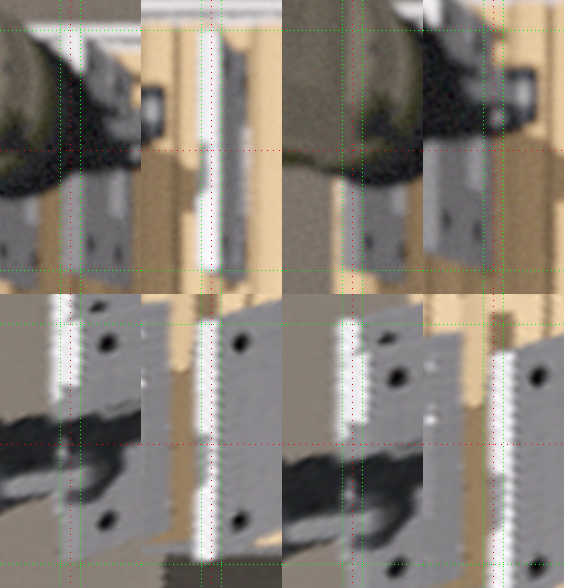

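The held plate's top edge reads about 1 mm toward −y of the slot line in both views. The neighbours serve as reference, and the bevel covers that error. I shift it 0.8 mm and lower it gently.

```bash
python3 -m pendant '[{"travel":[0,0.007,0.05],"rot":[0,0,0],"fingers":-1},{"travel":[0,0.007,0.1],"rot":[0,0,0],"fingers":-1},{"travel":[0,0.007,0.15],"rot":[0,0,0],"fingers":-1},{"travel":[0,0.007,0.18],"rot":[0,0,0],"fingers":-1},{"travel":[0,0.007,0.21],"rot":[0,0,0],"fingers":-1},{"travel":[0,0.007,0.24],"rot":[0,0,0],"fingers":-1},{"travel":[0,0.007,0.27],"rot":[0,0,0],"fingers":-1},{"travel":[0,0.007,0.27],"rot":[0,0,0],"fingers":-1}]'
python3 -c "
from h import *; to(.5034,.2235,.0995)"
```

```text
clock: 15.9
tcp_pos: [0.5029, 0.2237, 0.1249]
orientation: [-0.0, -0.15, 0.989, -0.0]
wrist_force: [-0.2, 0.3, -3.3]
finger_gap: 0.0092
grip_force: 60.1
travel [-0.004 -0.003  0.212] rot [ 0.0001 -0.0008 -0.    ] F [-0.2  0.3 -3.3] [0.5029 0.2237 0.1249]
```

It is past the bevel with no contact force, so I continue.

```bash
python3 -m pendant '[{"travel":[0,0,0.04],"rot":[0,0,0],"fingers":-1},{"travel":[0,0,0.08],"rot":[0,0,0],"fingers":-1},{"travel":[0,0,0.11],"rot":[0,0,0],"fingers":-1},{"travel":[0,0,0.14],"rot":[0,0,0],"fingers":-1},{"travel":[0,0,0.17],"rot":[0,0,0],"fingers":-1},{"travel":[0,0,0.19],"rot":[0,0,0],"fingers":-1},{"travel":[0,0,0.19],"rot":[0,0,0],"fingers":-1}]'
python3 -m pendant '[{"travel":[0,0,0.01],"rot":[0,0,0],"fingers":-1},{"travel":[0,0,0.02],"rot":[0,0,0],"fingers":-1},{"travel":[0,0,0.03],"rot":[0,0,0],"fingers":-1},{"travel":[0,0,0.03],"rot":[0,0,0],"fingers":-1}]'
```

```text
clock: 16.6
tcp_pos: [0.503, 0.2237, 0.1023]
orientation: [-0.0, -0.15, 0.989, 0.0]
wrist_force: [-0.3, -0.1, -4.7]
finger_gap: 0.0093
grip_force: 60.1
clock: 17.0
tcp_pos: [0.5033, 0.2238, 0.0996]
orientation: [0.0, -0.15, 0.989, 0.0]
wrist_force: [-0.1, 0.7, 0.7]
finger_gap: 0.0093
grip_force: 60.5
```

```bash
python3 -m pendant '[{"travel":[0,0,0.01],"rot":[0,0,0],"fingers":-1},{"travel":[0,0,0.015],"rot":[0,0,0],"fingers":-1},{"travel":[0,0,0.015],"rot":[0,0,0],"fingers":-1}]'
```

```text
clock: 17.3
tcp_pos: [0.5033, 0.2239, 0.0995]
orientation: [0.001, -0.15, 0.989, 0.0]
wrist_force: [-6.0, -1.7, 13.2]
finger_gap: 0.0093
grip_force: 62.8
```

It is on the floor: the force is up 17 N, at the same TCP height as in the vise (plate edge at 20 mm). I open part-way so the fingers clear the neighbours, then retreat.

```bash
python3 -m pendant '[{"travel":[0,0,-0.012],"rot":[0,0,0],"fingers":-1},{"travel":[0,0,-0.012],"rot":[0,0,0],"fingers":-0.3},{"travel":[0,0,-0.012],"rot":[0,0,0],"fingers":-0.3},{"travel":[0,0,-0.012],"rot":[0,0,0],"fingers":-0.3},{"travel":[0,0,-0.012],"rot":[0,0,0],"fingers":-0.3},{"travel":[0,0,-0.012],"rot":[0,0,0],"fingers":-0.3}]'
python3 -m pendant '[{"travel":[0,0,-0.1],"rot":[0,0,0],"fingers":-0.3},{"travel":[0,0,-0.3],"rot":[0,0,0],"fingers":-0.3},{"travel":[0,0,-0.6],"rot":[0,0,0],"fingers":-0.3},{"travel":[0,0,-1],"rot":[0,0,0],"fingers":-0.3},{"travel":[0,0,-1],"rot":[0,0,0],"fingers":-0.3}]'
python3 -m pendant '[{"travel":[0.2,-0.3,-0.2],"rot":[0,0,0],"fingers":-0.3},{"travel":[0.5,-0.6,-0.2],"rot":[0,0,0],"fingers":-0.3},{"travel":[0.9,-1,-0.2],"rot":[0,0,0],"fingers":-0.3},{"travel":[0.9,-1,-0.2],"rot":[0,0,0],"fingers":-0.3}]'
python3 -m pendant '[{"travel":[0.2,-0.3,0],"rot":[0,0,0],"fingers":-0.3},{"travel":[0,-0.7,0],"rot":[0,0,0],"fingers":-0.3},{"travel":[0,-1,0],"rot":[0,0,0],"fingers":-0.3},{"travel":[0,-1,0],"rot":[0,0,0],"fingers":-0.3}]'
python3 - <<'E'
from h import *
im,d=env.read_camera("scene"); im2,d2=env.read_camera("top"); cv2.imwrite("pics/final.png",np.hstack([cv2.resize(im[80:330,170:430],None,fx=1.5,fy=1.5),cv2.resize(im2[110:310,80:410],None,fx=1.2,fy=1.875)]))
for n,dd in(("top",d2),("scene",d)):
    W=cloud(n,dd)
    for k in("plate","ring"):
        for o in env.outline_of(n,k):
            p=W[o["mask"]]; p=p[~np.isnan(p[:,0])]
            if len(p): print(n,k,np.round(np.percentile(p,[2,50,98],axis=0),3).tolist())
E
```

```text
clock: 17.9
tcp_pos: [0.5033, 0.2238, 0.0986]
orientation: [-0.0, -0.15, 0.989, 0.0]
wrist_force: [-0.4, -0.1, -0.3]
finger_gap: 0.0301
grip_force: 0.0
clock: 18.4
tcp_pos: [0.5067, 0.2248, 0.2265]
orientation: [0.006, -0.15, 0.989, 0.001]
wrist_force: [0.7, -0.7, 0.5]
finger_gap: 0.03
grip_force: 0.0
clock: 18.8
tcp_pos: [0.4337, 0.0748, 0.2435]
orientation: [-0.0, -0.149, 0.989, -0.0]
wrist_force: [-0.1, -0.1, 0.6]
finger_gap: 0.0298
grip_force: 0.0
clock: 19.2
tcp_pos: [0.4734, -0.0414, 0.2432]
orientation: [0.001, -0.148, 0.989, -0.001]
wrist_force: [-0.4, -0.5, -0.4]
finger_gap: 0.0297
grip_force: 0.0
top plate [[0.433, 0.261, 0.038], [0.487, 0.28, 0.103], [0.543, 0.298, 0.124]]
top plate [[0.262, -0.4, 0.008], [0.311, -0.373, 0.074], [0.364, -0.345, 0.105]]
top plate [[0.56, -0.461, 0.007], [0.61, -0.438, 0.076], [0.666, -0.415, 0.105]]
top plate [[0.473, 0.15, 0.039], [0.529, 0.167, 0.115], [0.574, 0.182, 0.125]]
top plate [[0.254, -0.245, 0.002], [0.302, -0.215, 0.085], [0.352, -0.184, 0.105]]
top plate [[0.448, 0.202, 0.039], [0.504, 0.221, 0.105], [0.56, 0.241, 0.124]]
top ring [[0.7, -0.075, 0.007], [0.742, -0.035, 0.016], [0.783, 0.007, 0.02]]
top ring [[0.431, 0.261, 0.038], [0.487, 0.28, 0.1], [0.544, 0.301, 0.124]]
scene plate [[0.207, -0.249, 0.0], [0.316, -0.221, 0.076], [0.355, -0.173, 0.102]]
scene plate [[0.261, -0.407, -0.001], [0.32, -0.378, 0.066], [0.366, -0.345, 0.102]]
scene plate [[0.485, -0.049, 0.0], [0.544, 0.001, 0.068], [0.566, 0.063, 0.102]]
scene plate [[0.452, 0.202, 0.064], [0.508, 0.22, 0.098], [0.561, 0.237, 0.122]]
scene plate [[0.539, -0.469, -0.001], [0.624, -0.443, 0.082], [0.67, -0.415, 0.103]]
scene plate [[0.435, 0.261, 0.052], [0.494, 0.28, 0.097], [0.546, 0.301, 0.122]]
scene plate [[0.466, 0.146, 0.05], [0.523, 0.165, 0.093], [0.579, 0.204, 0.122]]
scene ring [[0.703, -0.077, 0.001], [0.742, -0.037, 0.014], [0.783, 0.008, 0.018]]
```

View pics/final.png

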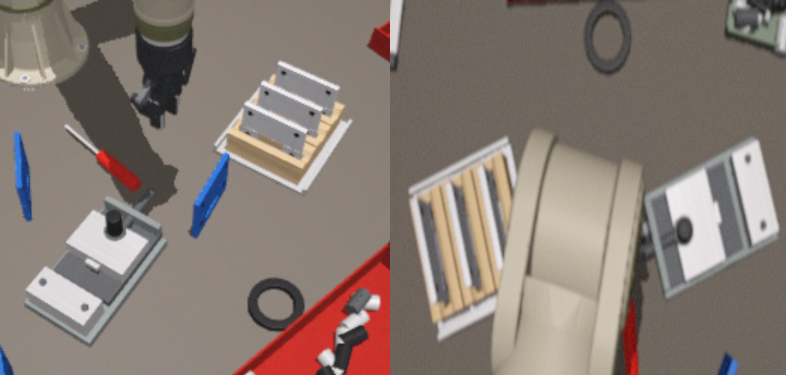

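The picture shows three plates level in the rack (tops at about 0.122 m), the jaw open, the ring and neighbours unmoved, and the arm clear.

```bash
python3 -c "
from workcell import env; print(env.hand_in())"
```

```text
the job is handed in; nothing more can be done
None
```

The job is handed in at about 19 s of the 59 s: the jaw is fully open, the plate stands fully home and released in the middle rack slot, and the neighbouring plates and ring show no movement in the last pictures; the judge's verdict was not shown.

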